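# Index the clamp sorter's star wheel to red

### The job

Set the blue clamp sorter to red clamps: reach down beside a spoke of its star wheel with the closed gripper and push spoke after spoke anticlockwise (seen from above) until the red-tipped spoke points at the sorter's own brass pointer, then let go and lift clear. Leave the white sorter's wheel as it is set.

Things in the scene. Friction and masses are not known exactly. Their poses are not given: they have to be found in the camera images.
- blue_sorter: Fixed blue block, 230 (x) by 210 (y), top 30 mm high; origin under its centre, on the wheel's vertical axis. Brass pointer at its front (-x, robot-side) edge: point 92 mm from the axis, 56 high. A steel bridge over the hub, 44 wide (|x| < 22), runs along y between legs at y = +-96, underside 72, top 78 high: push spokes from above in front of it; a finger cannot follow a spoke past it.
- blue_wheel (a joint): Blue sorter's star wheel, rad: 5 level spokes 72 deg apart, 12 mm thick, axes 56 mm above the counter, ball tips 20 mm across 77 mm from the axis (one red, four white), hub radius 21. 0 = red spoke at the brass pointer (-x); grows anticlockwise from above. Starts at -3.3 to -2.4; stops at -3.5 and +0.5, so no way round clockwise. Stiff (0.15 N m friction, 2-3 N at a spoke); stays where left.
- white_red_tip (a point): Centre of the red ball tip of the star wheel on the white sorter, a fixed block of the same shape and size as the blue one, white instead of blue, standing beside it on either side. Not to be turned.
- white_sorter: The white sorter: a fixed white block otherwise just like the blue one, with its own star wheel, bridge and pointer; origin under its centre, on its wheel's axis.

How it is judged:
By the outcome, as a careful person would: the job done as asked, in the order asked, and still so for the second after the job is handed in, with the robot touching nothing.
It also fails if it takes over 67 s, if anything falls off the work surface, if the arm or the gripper's body presses on something with over 40 N, if the wrist force passes 120 N, or if a joint passes its speed limit or range.

### The arm

A 7-joint arm with a two-finger parallel gripper is mounted at the origin on the work surface. World frame = base frame: x ahead of the robot, y to its left, z up, the work surface at z = 0. Lengths are in m, angles in rad, forces in N, time in s.
With the tool pointing down it reaches from about 0.425 to 0.825 m from the base axis. Payload 3.6 kg.
Tool frame: the origin (TCP) lies at the very end of the fingers, on their centre line; the grasp point (between the pads) lies 19 mm behind it; x points along the fingers, z is the direction in which the jaws open and shut, and the axes are right-handed (so a half turn about x gives the same grasp; the last joint's range is limited). The gripper opens to 85 mm and grips with 20 to 120 N. Pads are 22 mm wide; open, the fingers measure 114 mm over their backs; the gripper's body (76 mm by 85 mm) begins 54 mm behind the grasp point. The pads swing forward as they close: fully open they stand 13 mm farther back than shut.
Start: joints at [-1.258, 0.615, -0.013, 1.423, 0.008, 1.103, -0.04], TCP at [0.216, 0.613, 0.231] pointing down, gripper open.
Joint ranges: [-3.12, 3.12], [-0.3, 2.06], [-1.34, 1.32], [0.26, 2.42], [-1.36, 4.5], [0.01, 1.98], [-2.84, 2.84]. Speed limits (rad/s): [2.79, 2.79, 3.14, 3.14, 3.14, 3.14, 3.14].

### API

Orientations are given as a 3x3 rotation matrix whose columns are the frame's x, y, z axes.
In Python, from cell import env gives the robot as it stands.
- The arm moves only by the shell command python3 -m crank 'ROWS' [FORCE]. ROWS is JSON, a list of rows, each an object with "delta_pos": the shift along the tool's x, y, z in m, a list of three; "rot": the turn, a rotation vector about the tool's x, y, z in degrees, a list of three; "jaw": the finger opening in m, from 0 to 0.0854. In form: [{"delta_pos": [x, y, z], "rot": [rx, ry, rz], "jaw": jaw}, ...]. A call has 1 to 20 rows; each row shifts and turns the pose as measured when the row begins, along the tool's axes as they then stand; what a row does not reach is not made up. A row lasts 1/8 s, in which the tool goes at most 62.5 mm and 10.7 degrees, less where a joint would pass 70% of its speed; a pose out of reach is approached as far as the arm can. A call with a gripper value outside its range is refused whole. The fingers move at their own pace and stop on an object; FORCE is the grip in N (left out, the last holds). Time passes only in rows, so rows that do not move let the fingers close. It gives the time, the measured TCP pose, the force and the opening at its end, in the units of the state.
- env.read_state(): the state, without advancing time (a new reading comes with each control period).
- env.grab_frame(name): name is "scene" or "top" or "wrist"; returns the picture (384x512x3 uint8, red, green, blue); there is no depth.
- env.get_calibration(name): a dict with "fovy" (degrees; the focal length in pixels is half the picture's height over the tangent of half this angle, whatever the lens; pixels are square), "cx", "cy" (the principal point, pixels), "rvec" (rotation vector, rad) and "tvec" (3), from world to camera coordinates, as OpenCV has them. Camera axes: x right, y down, z forward; pixel columns grow to the right and rows downward; lengths in m; the calibration is good to about 2 mm. The wrist camera is an equidistant fisheye: a pixel r from the principal point sees the ray r / f radians off the axis. A picture is of the moment at which its call begins: read the wrist's pose just before it. get_calibration takes no time and is no camera call; for the wrist camera it gives the pose at the moment of the call.
- env.close_job(): hands the job in, once; it reports no verdict.
The state is a dict: "time_s": time; "joint_positions": joint angles; "joint_vel": joint speeds; "joint_efforts": joint torques, N m; "tcp_pos": TCP position; "eef_rot": TCP orientation; "force": force on the tool from outside, world axes, zero at the start; "moment": the same for the moment, N m; "grip_width": finger opening in m.
Only numpy, scipy, OpenCV 4.12 (cv2) and the standard library are available. Lean on these libraries where they do the work, as an engineer would, in place of code of your own. Each camera call takes 0.05 s, during which the arm holds its last target. There are 200 camera calls.

## Working session

There is one attempt and no reset: what is moved stays moved. The work goes in short steps, Python scripts to look and compute and a shell command to move; the robot and the scene stay as the last step left them, time stands still between calls to the robot, and variables do not carry over. Pictures are saved under pics/ and viewed, about 8 in all and at most 12, crops included, and the job is handed in when it is done.

```bash
mkdir -p pics; ls; python3 - <<'E'
from cell import env
import cv2
s=env.read_state();print(s)
for n in("scene","top"):
    print(n,env.get_calibration(n)); cv2.imwrite(f"pics/{n}0.png",env.grab_frame(n)[:,:,::-1])
E
```

```text
pics
{'time_s': 0.0, 'joint_positions': array([-1.25850765,  0.6159479 , -0.01261724,  1.42492976,  0.0081054 ,
        1.10340051, -0.04037442]), 'joint_vel': array([-0.00164247, -0.00093299,  0.00060173, -0.00062293, -0.00098984,
        0.00175807, -0.00067916]), 'joint_efforts': array([ 1.58637170e-05, -4.69211841e+01,  2.59295963e-01, -1.71031469e+01,
        9.98926931e-03,  9.68634122e-03,  2.14519133e-06]), 'tcp_pos': array([0.21575771, 0.6123197 , 0.23010931]), 'eef_rot': array([[-8.34398539e-04, -9.43189676e-01,  3.32253727e-01],
       [-2.49964536e-03,  3.32254772e-01,  9.43186365e-01],
       [-9.99996528e-01, -4.35231624e-05, -2.63487259e-03]]), 'force': array([-0.03746666,  0.11337038, -0.35292649]), 'moment': array([-0.0174921 , -0.01343534,  0.01133562]), 'grip_width': 0.08561373631433922}
scene {'fovy': 46.29092988901439, 'cx': 251.61299419803748, 'cy': 186.4728150476222, 'rvec': array([ 1.63313605,  1.77030444, -0.82665242]), 'tvec': array([ 0.03835696, -0.2756213 ,  1.29860514])}
top {'fovy': 54.14010019084997, 'cx': 252.4812191458086, 'cy': 196.19540005080916, 'rvec': array([ 2.11623297, -2.15679717,  0.21639519]), 'tvec': array([2.66546908e-04, 5.60039231e-01, 6.03469120e-01])}
```

View pics/top0.png

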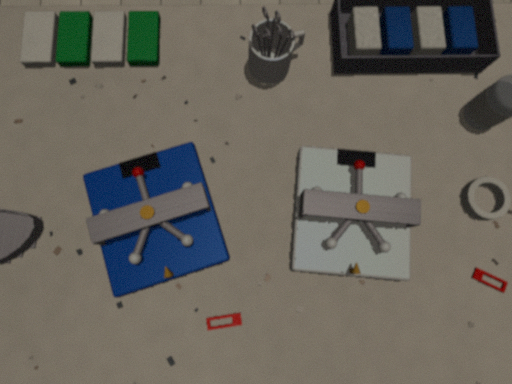

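View pics/scene0.png

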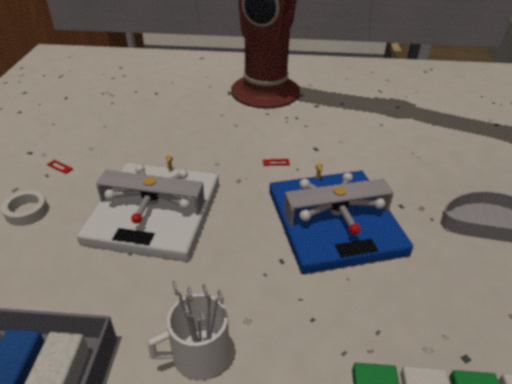

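The top view shows the blue sorter on the left: hub disc (147,212), red tip (138,171), white tips (188,240) and (135,258), pointer (168,271). The white sorter is on the right: hub (362,206), red tip (360,165).

```bash
cat > h.py <<'E'
import numpy as np,cv2
from cell import env
def cam(n):
    c=env.get_calibration(n);R=cv2.Rodrigues(np.array(c["rvec"]))[0];t=np.array(c["tvec"])
    return 192/np.tan(np.radians(c["fovy"])/2),c["cx"],c["cy"],R,t
def ray(n,u,v,z):
    f,cx,cy,R,t=cam(n);o=-R.T@t;d=R.T@np.array([(u-cx)/f,(v-cy)/f,1]);return o+d*(z-o[2])/d[2]
def blobs(img,lo,hi,amin=8):
    m=cv2.inRange(cv2.cvtColor(img,cv2.COLOR_RGB2HSV),np.array(lo),np.array(hi))
    n,l,s,c=cv2.connectedComponentsWithStats(m)
    return [(c[i],s[i,4]) for i in range(1,n) if s[i,4]>=amin],m
RED=((0,170,90),(8,255,255));BRASS=((10,120,90),(28,255,255));BLUE=((105,150,50),(125,255,255))
E
python3 - <<'E'
from h import *
np.set_printoptions(precision=4,suppress=True)
for n in("top","scene"):
    im=cv2.imread(f"pics/{n}0.png")[:,:,::-1].copy()
    for nm,c,zs in(("red",RED,(.056,)),("brass",BRASS,(.056,.08))):
        for p,a in blobs(im,*c)[0]: print(n,nm,p,a,*[ray(n,*p,z)[:2] for z in zs])
    b,m=blobs(im,*BLUE,50)
    cs=max(cv2.findContours(m,0,2)[0],key=cv2.contourArea)
    cs=cv2.convexHull(cs);r=cv2.approxPolyN(cs,4)[0] if hasattr(cv2,'approxPolyN') else cv2.boxPoints(cv2.minAreaRect(cs))
    q=np.array([ray(n,*p,.03)[:2] for p in r]);print("corners",r.tolist(),q,q.mean(0),np.linalg.norm(q-np.roll(q,1,0),axis=1))
for p in((188,240),(135,258),(332,243),(385,247)):print(p,ray("top",*p,.056)[:2])
E
```

```text
top red [360.25  164.225] 40 [ 0.6131 -0.2016]
top red [136.725 171.2  ] 40 [0.6066 0.19  ]
top red [487.8389 279.05  ] 180 [ 0.4107 -0.4028]
top red [226.1229 320.6313] 179 [0.354  0.0369]
top brass [362.3429 206.1214] 140 [ 0.5383 -0.1998] [ 0.5347 -0.1921]
top brass [146.5811 211.9189] 148 [0.5348 0.1708] [0.5314 0.1646]
top brass [356.0667 269.4   ] 30 [ 0.4313 -0.1813] [ 0.4317 -0.1743]
top brass [166.6176 272.6765] 34 [0.4326 0.1348] [0.4329 0.1299]
corners [[229, 259], [114, 297], [101, 247], [182, 107]] [[0.4532 0.0324]
 [0.3935 0.2284]
 [0.4784 0.2547]
 [0.7356 0.1175]] [0.5152 0.1582] [0.295  0.2049 0.0889 0.2915]
scene red [ 50.9091 163.1818] 11 [ 0.4644 -0.4192]
scene red [266.5    161.9286] 28 [0.4206 0.0243]
scene red [286.8889 161.6667] 9 [0.4159 0.0668]
scene red [ 66.1667 168.9167] 36 [ 0.4806 -0.3803]
scene red [136.3091 217.6   ] 55 [ 0.6092 -0.1995]
scene red [353.9796 228.4286] 49 [0.6036 0.1873]
scene brass [168.6538 159.    ] 26 [ 0.4284 -0.1809] [ 0.4608 -0.1711]
scene brass [318.9655 167.2414] 29 [0.4295 0.133 ] [0.4618 0.1292]
scene brass [148.9545 180.9545] 66 [ 0.5043 -0.2034] [ 0.5334 -0.1926]
scene brass [339.3973 190.5342] 73 [0.5012 0.1694] [0.5304 0.1641]
corners [[389, 211], [417, 253], [302, 273], [261, 167]] [[0.5231 0.2658]
 [0.6284 0.2972]
 [0.6896 0.0975]
 [0.4046 0.0124]] [0.5614 0.1683] [0.2797 0.1099 0.2088 0.2974]
(188, 240) [0.4858 0.1   ]
(135, 258) [0.4577 0.1877]
(332, 243) [ 0.476  -0.1434]
(385, 247) [ 0.4675 -0.2333]
```

Measured: blue hub ≈ (0.531, 0.1645), yaw ≈ 17°, red tip at about -179° (tip radius 78 mm, which matches the given 77). The other spokes are at about -35° and +37°. The plan is straight pushes at 48 mm in front of the axis, with the tool z axis pointing at the hub along the pointer line.

```bash
cat >> h.py <<'E'
HUB=np.array([.531,.1645]);YAW=np.radians(17)
P=-np.array([np.cos(YAW),np.sin(YAW)]);S=np.array([-P[1],P[0]])
def where():
    s=env.read_state();d=s["tcp_pos"][:2]-HUB;R=s["eef_rot"]
    print("t %.2f p %.1f s %.1f z %.1f mm  tool z yaw-17 %.2f  tilt %s F %s grip %.4f"%(s["time_s"],1e3*d@P,1e3*d@S,1e3*s["tcp_pos"][2],np.degrees(np.arctan2(R[1,2],R[0,2])-YAW),np.round(R[2],3),np.round(s["force"],1),s["grip_width"]))
def shift(p,s,z):
    st=env.read_state();w=np.append(HUB+P*p+S*s,z)-st["tcp_pos"];print("tool shift",np.round(st["eef_rot"].T@w,4))
E
python3 -m crank '[{"delta_pos":[0,0,0],"rot":[9,0,0],"jaw":0},{"delta_pos":[0,0,0],"rot":[9,0,0],"jaw":0},{"delta_pos":[0,0,0],"rot":[9,0,0],"jaw":0},{"delta_pos":[0,0,0],"rot":[9,0,0],"jaw":0},{"delta_pos":[0,0,0],"rot":[9,0,0],"jaw":0},{"delta_pos":[0,0,0],"rot":[9,0,0],"jaw":0},{"delta_pos":[0,-0.045,0.012],"rot":[0,0,0],"jaw":0},{"delta_pos":[0,-0.045,0.012],"rot":[0,0,0],"jaw":0},{"delta_pos":[0,-0.045,0.012],"rot":[0,0,0],"jaw":0},{"delta_pos":[0,-0.045,0.012],"rot":[0,0,0],"jaw":0},{"delta_pos":[0,-0.045,0.012],"rot":[0,0,0],"jaw":0},{"delta_pos":[0,-0.045,0.012],"rot":[0,0,0],"jaw":0},{"delta_pos":[0,-0.045,0.012],"rot":[0,0,0],"jaw":0},{"delta_pos":[0,-0.045,0.012],"rot":[0,0,0],"jaw":0},{"delta_pos":[0,0,0],"rot":[0,0,0],"jaw":0}]' 40
python3 -c "
from h import *
where();shift(.048,-.072,.12)"
```

```text
time_s: 1.98
tcp_pos: [0.4027, 0.2752, 0.2243]
eef_rot: [[-0.008, -0.257, 0.966], [-0.018, 0.966, 0.257], [-1.0, -0.015, -0.013]]
force: [-0.3, 0.6, 0.1]
grip_width: -0.0003
t 1.98 p 90.3 s -143.4 z 224.3 mm  tool z yaw-17 -2.11  tilt [-1.    -0.015 -0.013] F [-0.3  0.6  0.1] grip -0.0003
tool shift [ 0.1048 -0.0683  0.0463]
```

```bash
python3 -m crank '[{"delta_pos":[0.02,-0.017,0.012],"rot":[-2,-0.7,0.8],"jaw":0},{"delta_pos":[0.025,-0.017,0.012],"rot":[0,0,0],"jaw":0},{"delta_pos":[0.025,-0.017,0.012],"rot":[0,0,0],"jaw":0},{"delta_pos":[0.025,-0.017,0.012],"rot":[0,0,0],"jaw":0},{"delta_pos":[0,0,0],"rot":[0,0,0],"jaw":0}]'
python3 -c "
from h import *
where();shift(.048,-.072,.042)"
```

```text
time_s: 2.6
tcp_pos: [0.4669, 0.2279, 0.1259]
eef_rot: [[-0.003, -0.299, 0.954], [0.004, 0.954, 0.299], [-1.0, 0.005, -0.002]]
force: [0.4, -0.3, -0.1]
grip_width: 0.0002
t 2.60 p 42.8 s -79.4 z 125.9 mm  tool z yaw-17 0.38  tilt [-1.     0.005 -0.002] F [ 0.4 -0.3 -0.1] grip 0.0002
tool shift [ 0.0839 -0.0078 -0.0051]
```

```bash
python3 -m crank '[{"delta_pos":[0,-0.007,-0.005],"rot":[0,0,0],"jaw":0},{"delta_pos":[0,0,0],"rot":[0,0,0],"jaw":0},{"delta_pos":[0.02,0,0],"rot":[0,0,0],"jaw":0},{"delta_pos":[0.02,0,0],"rot":[0,0,0],"jaw":0},{"delta_pos":[0.02,0,0],"rot":[0,0,0],"jaw":0},{"delta_pos":[0.02,0,0],"rot":[0,0,0],"jaw":0},{"delta_pos":[0.005,0,0],"rot":[0,0,0],"jaw":0},{"delta_pos":[0,0,0],"rot":[0,0,0],"jaw":0}]'
python3 -c "
from h import *
where();shift(.048,-.045,.042)
for n in('scene','top'):cv2.imwrite(f'pics/{n}1.png',env.grab_frame(n)[:,:,::-1])
a=cv2.imread('pics/scene1.png')[130:290,230:430];b=cv2.imread('pics/top1.png')[130:290,60:260]
cv2.imwrite('pics/c1.png',cv2.hconcat([cv2.resize(x,(400,320)) for x in(a,b)]))"
```

```text
time_s: 3.6
tcp_pos: [0.4634, 0.2298, 0.0465]
eef_rot: [[0.007, -0.31, 0.951], [0.016, 0.951, 0.31], [-1.0, 0.013, 0.011]]
force: [0.6, -0.4, -0.6]
grip_width: 0.0002
t 3.60 p 45.6 s -82.2 z 46.5 mm  tool z yaw-17 1.04  tilt [-1.     0.013  0.011] F [ 0.6 -0.4 -0.6] grip 0.0002
tool shift [ 0.004  -0.0372 -0.0032]
```

View pics/c1.png

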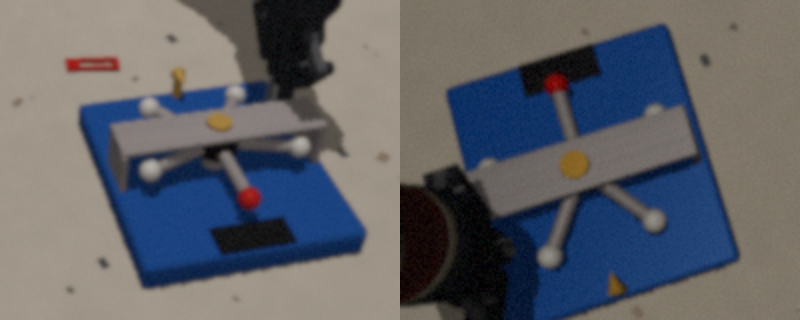

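The crop shows the closed fingers down on the left of the front-left spoke, clear of the bridge and the pointer. I'll push spoke A now.

```bash
python3 -m crank '[{"delta_pos":[0.004,-0.008,-0.003],"rot":[1,0.6,-0.7],"jaw":0},{"delta_pos":[0,-0.008,0],"rot":[0,0,0],"jaw":0},{"delta_pos":[0,-0.008,0],"rot":[0,0,0],"jaw":0},{"delta_pos":[0,-0.008,0],"rot":[0,0,0],"jaw":0},{"delta_pos":[0,-0.008,0],"rot":[0,0,0],"jaw":0},{"delta_pos":[0,-0.008,0],"rot":[0,0,0],"jaw":0},{"delta_pos":[0,-0.008,0],"rot":[0,0,0],"jaw":0}]'
python3 -c "
from h import *
where();shift(.048,.020,.042)"
```

```text
time_s: 4.58
tcp_pos: [0.4767, 0.1755, 0.0438]
eef_rot: [[-0.001, -0.294, 0.956], [0.006, 0.956, 0.294], [-1.0, 0.006, 0.001]]
force: [-2.9, 3.9, 1.1]
grip_width: -0.0002
t 4.58 p 48.7 s -26.4 z 43.8 mm  tool z yaw-17 0.10  tilt [-1.     0.006  0.001] F [-2.9  3.9  1.1] grip -0.0002
tool shift [ 0.0015 -0.0464  0.0006]
```

```bash
python3 -m crank '[{"delta_pos":[0,-0.008,0],"rot":[0,0,0],"jaw":0},{"delta_pos":[0,-0.008,0],"rot":[0,0,0],"jaw":0},{"delta_pos":[0,-0.008,0],"rot":[0,0,0],"jaw":0},{"delta_pos":[0,-0.008,0],"rot":[0,0,0],"jaw":0},{"delta_pos":[0,-0.008,0],"rot":[0,0,0],"jaw":0},{"delta_pos":[0,-0.006,0],"rot":[0,0,0],"jaw":0}]'
python3 -c "
from h import *
where();shift(.048,.020,.042)"
```

```text
time_s: 5.32
tcp_pos: [0.4922, 0.131, 0.0437]
eef_rot: [[0.001, -0.297, 0.955], [0.009, 0.955, 0.297], [-1.0, 0.008, 0.004]]
force: [-1.2, 3.2, 0.6]
grip_width: 0.0001
t 5.33 p 46.9 s 20.7 z 43.7 mm  tool z yaw-17 0.29  tilt [-1.     0.008  0.004] F [-1.2  3.2  0.6] grip 0.0001
tool shift [ 0.0017  0.0007 -0.0011]
```

```bash
python3 -m crank '[{"delta_pos":[0,0.006,-0.001],"rot":[0,0.2,-0.4],"jaw":0},{"delta_pos":[-0.02,0,0],"rot":[0,0,0],"jaw":0},{"delta_pos":[-0.02,0,0],"rot":[0,0,0],"jaw":0},{"delta_pos":[-0.02,0,0],"rot":[0,0,0],"jaw":0},{"delta_pos":[0,0.03,0],"rot":[0,0,0],"jaw":0},{"delta_pos":[0,0.03,0],"rot":[0,0,0],"jaw":0},{"delta_pos":[0,0.026,0],"rot":[0,0,0],"jaw":0},{"delta_pos":[0,0,0],"rot":[0,0,0],"jaw":0}]'
python3 -c "
from h import *
where();shift(.048,-.066,.042)
for n in('scene','top'):cv2.imwrite(f'pics/{n}2.png',env.grab_frame(n)[:,:,::-1])
a=cv2.imread('pics/scene2.png')[130:290,230:430];b=cv2.imread('pics/top2.png')[130:290,60:260]
cv2.imwrite('pics/c2.png',cv2.hconcat([cv2.resize(x,(400,320)) for x in(a,b)]))
for n in('scene','top'):
  for q,c in blobs(cv2.imread(f'pics/{n}2.png')[:,:,::-1].copy(),*RED)[0]:
    w=ray(n,*q,.056)[:2]-HUB; print(n,q,c,np.linalg.norm(w),np.degrees(np.arctan2(w@S,w@P)))"
```

```text
time_s: 6.32
tcp_pos: [0.4711, 0.2088, 0.1048]
eef_rot: [[0.015, -0.283, 0.959], [-0.016, 0.959, 0.283], [-1.0, -0.019, 0.01]]
force: [-1.2, -1.2, -0.3]
grip_width: 0.0001
t 6.33 p 44.3 s -59.9 z 104.8 mm  tool z yaw-17 -0.55  tilt [-1.    -0.019  0.01 ] F [-1.2 -1.2 -0.3] grip 0.0001
tool shift [ 0.0626  0.0073 -0.0044]
scene [266.76666667 161.8       ] 30 0.17832905735564317 34.54482230370211
scene [286.88888889 162.        ] 9 0.15009324755624534 23.621717209365617
scene [ 50.5 163.9] 10 0.5869916908506216 66.72965661724609
scene [ 66.08333333 168.88888889] 36 0.5473604382034002 67.71020933993387
scene [378.71428571 199.04761905] 21 0.07813885154472947 -98.95262711477224
scene [136.38461538 217.5       ] 52 0.372222200365903 85.08506921998615
top [359.53191489 164.04255319] 47 0.3740501869918086 85.72655576681494
top [487.35978836 278.70899471] 189 0.5791068431738501 61.066958668325874
top [225.61452514 320.67039106] 179 0.21771758539102673 18.61080690679052
```

View pics/c2.png

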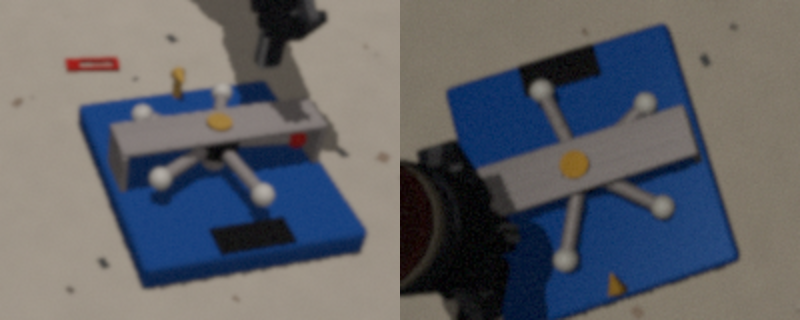

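Red is now half hidden under the bridge at about -97°. The next white spoke is at about -24°, ahead of the finger. I'll go down behind it and push.

```bash
python3 -m crank '[{"delta_pos":[0,0.008,-0.004],"rot":[-0.5,0.6,1.1],"jaw":0},{"delta_pos":[0.02,0,0],"rot":[0,0,0],"jaw":0},{"delta_pos":[0.02,0,0],"rot":[0,0,0],"jaw":0},{"delta_pos":[0.02,0,0],"rot":[0,0,0],"jaw":0},{"delta_pos":[0,0,0],"rot":[0,0,0],"jaw":0}]'
python3 -c "
from h import *
where();shift(.048,.020,.042)"
```

```text
time_s: 7.05
tcp_pos: [0.4682, 0.2062, 0.044]
eef_rot: [[0.0, -0.277, 0.961], [-0.003, 0.961, 0.277], [-1.0, -0.003, -0.0]]
force: [-0.4, 0.2, 1.2]
grip_width: 0.0004
t 7.05 p 47.8 s -58.2 z 44.0 mm  tool z yaw-17 -0.90  tilt [-1.    -0.003 -0.   ] F [-0.4  0.2  1.2] grip 0.0004
tool shift [ 0.0022 -0.0782  0.0011]
```

```bash
python3 -m crank '[{"delta_pos":[0.001,-0.008,0],"rot":[-0.9,0,0],"jaw":0},{"delta_pos":[0,-0.008,0],"rot":[0,0,0],"jaw":0},{"delta_pos":[0,-0.008,0],"rot":[0,0,0],"jaw":0},{"delta_pos":[0,-0.008,0],"rot":[0,0,0],"jaw":0},{"delta_pos":[0,-0.008,0],"rot":[0,0,0],"jaw":0},{"delta_pos":[0,-0.008,0],"rot":[0,0,0],"jaw":0},{"delta_pos":[0,-0.008,0],"rot":[0,0,0],"jaw":0},{"delta_pos":[0,-0.008,0],"rot":[0,0,0],"jaw":0}]'
python3 -c "
from h import *
where();shift(.048,.020,.042)"
```

```text
time_s: 8.05
tcp_pos: [0.4865, 0.1451, 0.0451]
eef_rot: [[-0.001, -0.297, 0.955], [0.004, 0.955, 0.297], [-1.0, 0.004, -0.0]]
force: [0.1, 5.3, -0.6]
grip_width: 0.0002
t 8.05 p 48.2 s 5.6 z 45.1 mm  tool z yaw-17 0.26  tilt [-1.     0.004 -0.   ] F [ 0.1  5.3 -0.6] grip 0.0002
tool shift [ 0.003  -0.0144  0.0002]
```

Finish this push to s≈20, then back off, lift and return to just behind the red spoke.

```bash
python3 -m crank '[{"delta_pos":[0.002,-0.007,0],"rot":[0,0,0],"jaw":0},{"delta_pos":[0,-0.007,0],"rot":[0,0,0],"jaw":0},{"delta_pos":[0,0.006,0],"rot":[0,0,0],"jaw":0},{"delta_pos":[-0.02,0,0],"rot":[0,0,0],"jaw":0},{"delta_pos":[-0.02,0,0],"rot":[0,0,0],"jaw":0},{"delta_pos":[-0.02,0,0],"rot":[0,0,0],"jaw":0},{"delta_pos":[0,0.03,0],"rot":[0,0,0],"jaw":0},{"delta_pos":[0,0.03,0],"rot":[0,0,0],"jaw":0},{"delta_pos":[0,0.022,0],"rot":[0,0,0],"jaw":0},{"delta_pos":[0,0,0],"rot":[0,0,0],"jaw":0}]'
python3 -c "
from h import *
where();shift(.048,-.060,.042)
for n in('scene','top'):cv2.imwrite(f'pics/{n}3.png',env.grab_frame(n)[:,:,::-1])
a=cv2.imread('pics/scene3.png')[130:290,230:430];b=cv2.imread('pics/top3.png')[130:290,60:260]
cv2.imwrite('pics/c3.png',cv2.hconcat([cv2.resize(x,(400,320)) for x in(a,b)]))
for n in('scene','top'):
  for q,c in blobs(cv2.imread(f'pics/{n}3.png')[:,:,::-1].copy(),*RED)[0]:
    w=ray(n,*q,.056)[:2]-HUB; print(n,q,c,np.linalg.norm(w),np.degrees(np.arctan2(w@S,w@P)))"
```

```text
time_s: 9.3
tcp_pos: [0.4751, 0.2049, 0.1052]
eef_rot: [[0.018, -0.283, 0.959], [-0.009, 0.959, 0.283], [-1.0, -0.014, 0.015]]
force: [-0.4, 0.3, -1.2]
grip_width: 0.0004
t 9.30 p 41.6 s -55.0 z 105.2 mm  tool z yaw-17 -0.57  tilt [-1.    -0.014  0.015] F [-0.4  0.3 -1.2] grip 0.0004
tool shift [ 0.063   0.0058 -0.0074]
scene [266.62068966 161.86206897] 29 0.17840613957958293 34.66504006839066
scene [287.   161.75] 8 0.1506390553063673 23.335099049138147
scene [ 50.54545455 163.72727273] 11 0.5872118562051396 66.67456740369484
scene [ 66.08108108 168.97297297] 37 0.5472295576050392 67.73775470103196
scene [340.64285714 174.        ] 14 0.08334316052351404 -24.818577565127416
scene [136.49090909 217.69090909] 55 0.3720038028600859 85.16632894835338
top [359.9 164. ] 50 0.37470790082289496 85.71441040308449
top [142.23529412 259.05882353] 51 0.07614754786341116 -25.44245526793057
top [487.93264249 278.91709845] 193 0.5800901076663011 61.050954945022184
top [226.22346369 320.59776536] 179 0.21822250776261262 18.83584488921332
```

View pics/c3.png

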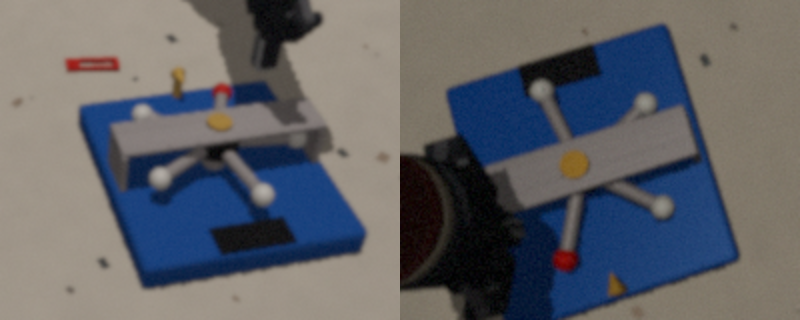

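Red is at about -25° and the finger is up on its clockwise side. I'll go down and push, stopping slightly short.

```bash
python3 -m crank '[{"delta_pos":[0,0.008,-0.007],"rot":[-0.6,0.8,0.8],"jaw":0},{"delta_pos":[0.02,0,0],"rot":[0,0,0],"jaw":0},{"delta_pos":[0.02,0,0],"rot":[0,0,0],"jaw":0},{"delta_pos":[0.02,0,0],"rot":[0,0,0],"jaw":0},{"delta_pos":[0.002,0,0],"rot":[0,0,0],"jaw":0},{"delta_pos":[0,-0.008,0],"rot":[0,0,0],"jaw":0},{"delta_pos":[0,-0.008,0],"rot":[0,0,0],"jaw":0},{"delta_pos":[0,-0.008,0],"rot":[0,0,0],"jaw":0},{"delta_pos":[0,-0.004,0],"rot":[0,0,0],"jaw":0},{"delta_pos":[0,0,0],"rot":[0,0,0],"jaw":0}]'
python3 -c "
from h import *
where();shift(.048,-.017,.042)"
```

```text
time_s: 10.65
tcp_pos: [0.475, 0.1752, 0.044]
eef_rot: [[-0.001, -0.281, 0.96], [0.001, 0.96, 0.281], [-1.0, 0.002, -0.001]]
force: [-0.4, 2.1, -0.3]
grip_width: -0.0001
t 10.65 p 50.4 s -26.7 z 44.0 mm  tool z yaw-17 -0.67  tilt [-1.     0.002 -0.001] F [-0.4  2.1 -0.3] grip -0.0001
tool shift [ 0.002  -0.0096  0.0025]
```

```bash
python3 -m crank '[{"delta_pos":[0.001,-0.005,0.002],"rot":[-0.7,0,0],"jaw":0},{"delta_pos":[0,-0.002,0],"rot":[0,0,0],"jaw":0},{"delta_pos":[0,0,0],"rot":[0,0,0],"jaw":0}]'
cat > look.py <<'E'
import sys;from h import *
where();k=sys.argv[1]
im={n:env.grab_frame(n) for n in('scene','top')}
for n in im:cv2.imwrite(f'pics/{n}{k}.png',im[n][:,:,::-1])
for n in im:
  for nm,C,z in(('red',RED,.056),('brass',BRASS,.056)):
    for q,c in blobs(im[n].copy(),*C,5)[0]:
      w=ray(n,*q,z)[:2]-HUB
      if np.linalg.norm(w)<.13: print(n,nm,q,c,'r %.4f phi %.2f'%(np.linalg.norm(w),np.degrees(np.arctan2(w@S,w@P))))
a=cv2.imread(f'pics/scene{k}.png')[130:290,230:430];b=cv2.imread(f'pics/top{k}.png')[130:290,60:260]
cv2.imwrite(f'pics/c{k}.png',cv2.hconcat([cv2.resize(x,(400,320)) for x in(a,b)]))
E
python3 look.py 4
```

```text
time_s: 11.02
tcp_pos: [0.4786, 0.1693, 0.0431]
eef_rot: [[-0.002, -0.295, 0.956], [0.002, 0.956, 0.295], [-1.0, 0.003, -0.002]]
force: [-1.5, 2.4, 1.1]
grip_width: -0.0001
t 11.03 p 48.7 s -20.0 z 43.1 mm  tool z yaw-17 0.13  tilt [-1.     0.003 -0.002] F [-1.5  2.4  1.1] grip -0.0001
scene red [325.73684211 173.89473684] 19 r 0.0824 phi -3.85
scene brass [318.76315789 169.26315789] 38 r 0.0999 phi 1.81
scene brass [339.77922078 190.46753247] 77 r 0.0306 phi -27.73
top red [161.26086957 258.56521739] 23 r 0.0779 phi -1.85
top brass [146.52702703 211.91216216] 148 r 0.0075 phi -138.02
top brass [166.82857143 272.8       ] 35 r 0.1031 phi -0.05
```

```bash
python3 -m crank '[{"delta_pos":[0,-0.002,0],"rot":[0,0,0],"jaw":0},{"delta_pos":[0,0,0],"rot":[0,0,0],"jaw":0}]'
python3 -c "
from h import *
where()"
python3 -m crank '[{"delta_pos":[0,0.01,0],"rot":[0,0,0],"jaw":0},{"delta_pos":[0,0.01,0],"rot":[0,0,0],"jaw":0},{"delta_pos":[-0.025,0,0],"rot":[0,0,0],"jaw":0},{"delta_pos":[-0.025,0,0],"rot":[0,0,0],"jaw":0},{"delta_pos":[-0.025,0,0],"rot":[0,0,0],"jaw":0},{"delta_pos":[0,0.05,0],"rot":[0,0,0],"jaw":0},{"delta_pos":[0,0.05,0],"rot":[0,0,0],"jaw":0},{"delta_pos":[0,0.05,0],"rot":[0,0,0],"jaw":0},{"delta_pos":[0,0,0],"rot":[0,0,0],"jaw":0}]'
python3 look.py 5
```

```text
time_s: 11.38
tcp_pos: [0.479, 0.1674, 0.0431]
eef_rot: [[-0.003, -0.295, 0.955], [0.002, 0.955, 0.295], [-1.0, 0.002, -0.002]]
force: [-2.5, 1.7, 0.4]
grip_width: -0.0003
t 11.38 p 48.9 s -18.0 z 43.1 mm  tool z yaw-17 0.17  tilt [-1.     0.002 -0.002] F [-2.5  1.7  0.4] grip -0.0003
time_s: 12.5
tcp_pos: [0.4345, 0.3373, 0.1217]
eef_rot: [[0.015, -0.293, 0.956], [0.003, 0.956, 0.293], [-1.0, -0.002, 0.016]]
force: [-0.1, -0.1, 0.1]
grip_width: 0.0003
t 12.50 p 41.8 s -193.4 z 121.7 mm  tool z yaw-17 0.06  tilt [-1.    -0.002  0.016] F [-0.1 -0.1  0.1] grip 0.0003
scene red [323.79166667 174.125     ] 24 r 0.0823 phi -0.99
scene brass [319.11764706 168.17647059] 34 r 0.1032 phi 0.68
scene brass [339.27142857 190.57142857] 70 r 0.0300 phi -25.99
top red [160.87234043 257.63829787] 47 r 0.0762 phi -2.04
top brass [146.56462585 211.82312925] 147 r 0.0075 phi -139.24
top brass [166.60606061 272.78787879] 33 r 0.1030 phi -0.24
```

View pics/c5.png

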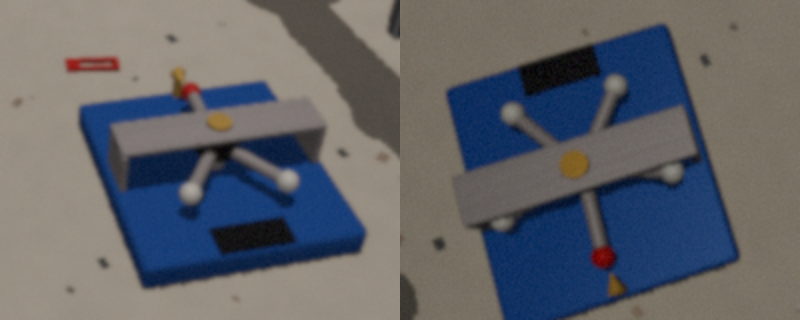

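```bash
python3 - <<'E'
from h import *
f=lambda x,y:(60+(x-400)/2-.25,130+y/2-.25)
im=cv2.imread('pics/top5.png')[:,:,::-1].copy();g=cv2.cvtColor(im,cv2.COLOR_RGB2GRAY)
for x,y,e in((616,86,-144),(512,113,144)):
    u,v=map(round,f(x,y));m=np.zeros_like(g);m[v-9:v+10,u-9:u+10]=1
    hs=cv2.cvtColor(im,cv2.COLOR_RGB2HSV);b=((hs[...,1]<70)&(hs[...,2]>135)&(m>0))
    vv,uu=np.nonzero(b);q=(uu.mean(),vv.mean());w=ray("top",*q,.056)[:2]-HUB
    print(q,b.sum(),np.linalg.norm(w),(np.degrees(np.arctan2(w@S,w@P))-e+180)%360-180)
m=blobs(im,*BLUE,50)[1];l=max(cv2.findContours(m,0,1)[0],key=cv2.contourArea)[:,0]
pt=np.array([ray("top",*p,.03)[:2] for p in l]);c=np.array([pt@-P+0,pt@-S]).T-np.array([HUB@-P,HUB@-S])
for nm,ax,val in(("back",0,.115),("right",1,-.105),("left",1,.105)):
    k=(abs(c[:,ax]-val)<.012)&(abs(c[:,1-ax])<.085)
    if k.sum()>10:
        a=np.polyfit(c[k,1-ax],c[k,ax],1);print(nm,k.sum(),"slope deg %.2f offset mm %.1f"%(np.degrees(np.arctan(a[0])),1e3*(a[1]-val)))
E
```

```text
(np.float64(167.0), np.float64(171.4)) 5 0.07909919023610607 -72.88493241273318
(np.float64(115.0), np.float64(185.25)) 4 0.08028567144808774 69.35819709767964
back 60 slope deg 0.06 offset mm -5.3
right 124 slope deg 0.25 offset mm 3.1
left 67 slope deg -0.11 offset mm -5.4
```

Edges confirm the yaw to about 0.2°. Red is roughly 2° short in both views, and the white tips agree. I'll nudge it about 2 mm further.

```bash
python3 -m crank '[{"delta_pos":[0,-0.05,-0.006],"rot":[0,0.9,0],"jaw":0},{"delta_pos":[0,-0.05,0],"rot":[0,0,0],"jaw":0},{"delta_pos":[0,-0.05,0],"rot":[0,0,0],"jaw":0},{"delta_pos":[0,0,0],"rot":[0,0,0],"jaw":0}]'
python3 -c "
from h import *
where();shift(.048,-.036,.043)"
```

```text
time_s: 13.1
tcp_pos: [0.4778, 0.1754, 0.1231]
eef_rot: [[0.006, -0.277, 0.961], [-0.01, 0.961, 0.277], [-1.0, -0.012, 0.003]]
force: [-0.4, -0.3, -0.1]
grip_width: -0.0001
t 13.10 p 47.7 s -25.9 z 123.1 mm  tool z yaw-17 -0.94  tilt [-1.    -0.012  0.003] F [-0.4 -0.3 -0.1] grip -0.0001
tool shift [ 0.0799  0.011  -0.0007]
```

```bash
python3 -m crank '[{"delta_pos":[0,0.012,0],"rot":[-0.9,0.2,0.7],"jaw":0},{"delta_pos":[0,0,0],"rot":[0,0,0],"jaw":0},{"delta_pos":[0.02,0,0],"rot":[0,0,0],"jaw":0},{"delta_pos":[0.02,0,0],"rot":[0,0,0],"jaw":0},{"delta_pos":[0.02,0,0],"rot":[0,0,0],"jaw":0},{"delta_pos":[0.018,0,0],"rot":[0,0,0],"jaw":0},{"delta_pos":[0,0,0],"rot":[0,0,0],"jaw":0}]'
python3 -c "
from h import *
where();shift(.048,-.016,.043)"
```

```text
time_s: 13.98
tcp_pos: [0.4728, 0.1958, 0.043]
eef_rot: [[-0.0, -0.304, 0.953], [0.006, 0.953, 0.304], [-1.0, 0.005, 0.001]]
force: [0.1, 0.5, 0.0]
grip_width: 0.0
t 13.97 p 46.5 s -47.0 z 43.0 mm  tool z yaw-17 0.72  tilt [-1.     0.005  0.001] F [0.1 0.5 0. ] grip 0.0000
tool shift [-0.0001 -0.0309 -0.0019]
```

```bash
python3 -m crank '[{"delta_pos":[0,-0.01,-0.002],"rot":[0.6,0.1,-0.3],"jaw":0},{"delta_pos":[0,-0.01,0],"rot":[0,0,0],"jaw":0},{"delta_pos":[0,-0.007,0],"rot":[0,0,0],"jaw":0},{"delta_pos":[0,0,0],"rot":[0,0,0],"jaw":0}]'
python3 -c "
from h import *
where();shift(.048,-.016,.043)"
```

```text
time_s: 14.48
tcp_pos: [0.4807, 0.1683, 0.0451]
eef_rot: [[0.004, -0.294, 0.956], [0.001, 0.956, 0.294], [-1.0, -0.0, 0.004]]
force: [0.6, -0.4, 0.7]
grip_width: -0.0003
t 14.47 p 47.0 s -18.4 z 45.1 mm  tool z yaw-17 0.13  tilt [-1.    -0.     0.004] F [ 0.6 -0.4  0.7] grip -0.0003
tool shift [ 0.0021 -0.0024 -0.0011]
```

```bash
python3 -m crank '[{"delta_pos":[0,-0.0025,0],"rot":[0,0,0],"jaw":0},{"delta_pos":[0,0,0],"rot":[0,0,0],"jaw":0}]'
python3 -c "
from h import *
where()"
python3 -m crank '[{"delta_pos":[0,0.01,0],"rot":[0,0,0],"jaw":0},{"delta_pos":[0,0.01,0],"rot":[0,0,0],"jaw":0},{"delta_pos":[-0.025,0,0],"rot":[0,0,0],"jaw":0},{"delta_pos":[-0.025,0,0],"rot":[0,0,0],"jaw":0},{"delta_pos":[-0.025,0,0],"rot":[0,0,0],"jaw":0},{"delta_pos":[0,0.05,0],"rot":[0,0,0],"jaw":0},{"delta_pos":[0,0.05,0],"rot":[0,0,0],"jaw":0},{"delta_pos":[0,0.05,0],"rot":[0,0,0],"jaw":0},{"delta_pos":[0,0,0],"rot":[0,0,0],"jaw":0}]'
python3 look.py 6; python3 -c "
from h import *
for n in('scene','top'):
  r=[];b=[]
  for i in range(6):
    im=env.grab_frame(n)
    for q,c in blobs(im.copy(),*RED,5)[0]:
      w=ray(n,*q,.056)[:2]-HUB
      if np.linalg.norm(w)<.1:r.append(np.degrees(np.arctan2(w@S,w@P)))
  print(n,np.round(r,1),np.mean(r))"
```

```text
time_s: 14.72
tcp_pos: [0.4812, 0.1671, 0.0453]
eef_rot: [[0.003, -0.295, 0.955], [0.003, 0.955, 0.295], [-1.0, 0.001, 0.004]]
force: [0.8, 0.2, -0.4]
grip_width: -0.0002
t 14.72 p 46.9 s -17.0 z 45.3 mm  tool z yaw-17 0.18  tilt [-1.     0.001  0.004] F [ 0.8  0.2 -0.4] grip -0.0002
time_s: 15.85
tcp_pos: [0.4264, 0.341, 0.1229]
eef_rot: [[0.004, -0.301, 0.954], [0.005, 0.954, 0.301], [-1.0, 0.003, 0.005]]
force: [0.5, -0.7, -0.0]
grip_width: 0.0001
t 15.85 p 48.5 s -199.3 z 122.9 mm  tool z yaw-17 0.53  tilt [-1.     0.003  0.005] F [ 0.5 -0.7 -0. ] grip 0.0001
scene red [322.66666667 174.51851852] 27 r 0.0816 phi 0.87
scene brass [319.12903226 167.74193548] 31 r 0.1046 phi 0.39
scene brass [339.39726027 190.53424658] 73 r 0.0302 phi -26.42
top red [162.03773585 257.24528302] 53 r 0.0761 phi -0.52
top brass [146.49668874 211.83443709] 151 r 0.0076 phi -138.67
top brass [166.67647059 272.76470588] 34 r 0.1030 phi -0.17
scene [0.8 0.8 0.9 0.9 0.7 0.9] 0.8033864898309391
top [-0.9 -0.5 -0.7 -0.6 -0.7 -0.5] -0.6517501371540405
```

View pics/c6.png

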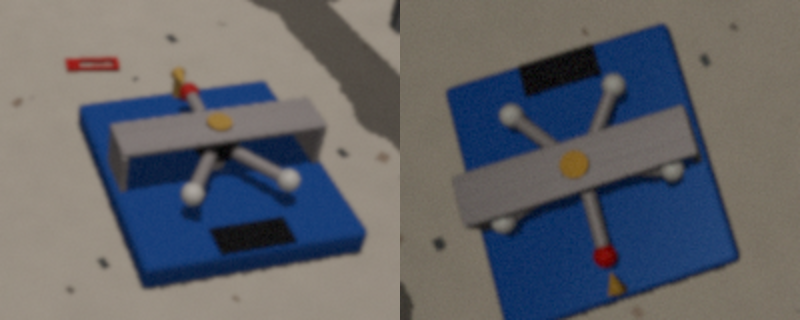

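View pics/top6.png

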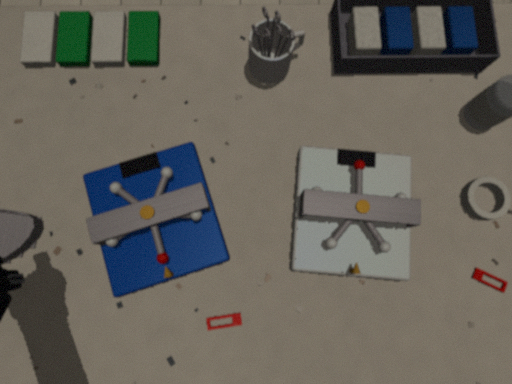

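The red tip (163,258) lines up with the brass pointer (168,271) along the spoke, and the two views average about 0°. The white wheel is unchanged, with red still at (360,165), and the arm is clear. I'm handing in.

```bash
python3 -m crank '[{"delta_pos":[-0.03,0,0],"rot":[0,0,0],"jaw":0},{"delta_pos":[0,0,0],"rot":[0,0,0],"jaw":0}]'; python3 -c "
from cell import env
env.close_job()"
```

```text
time_s: 16.8
tcp_pos: [0.4298, 0.334, 0.1537]
eef_rot: [[0.005, -0.29, 0.957], [0.001, 0.957, 0.29], [-1.0, -0.001, 0.005]]
force: [-0.7, -0.6, 0.4]
grip_width: -0.0001
the job is handed in; nothing more can be done
```

The blue sorter is set to red: its red-tipped spoke now points at the brass pointer, and I handed the job in at about 17 s. With the gripper closed, I pushed two white spokes and then the red one anticlockwise. The red spoke stopped about 2° short, so I gave it one small extra push and lifted clear.

- **Blue wheel:** the last pictures put the red tip at -0.65° (top camera) and +0.8° (scene camera) from the pointer line. The views disagree by about 1.5°, which is within what the 2 mm calibration allows, and average about 0°.
- **White sorter:** its red tip is at the same pixel as at the start, so its wheel was not turned.
- **Forces:** the readings I took stayed under about 6 N, and the robot was touching nothing at the end.
- **Less certain check:** an extra reading of the blue wheel's white tips, taken before the final push, used only 4 or 5 pixels each. It roughly agreed that the wheel was about 2° short, but I did not repeat it afterwards.

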